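# Bring the find under the raking light and pin the slide

### The arm

A 6-joint arm with a two-finger parallel gripper is mounted at the origin on the work surface. World frame = base frame: x ahead of the robot, y to its left, z up, the work surface at z = 0. Lengths are in m, angles in degrees, forces in N, time in s.
With the tool pointing down it reaches from about 0.3 to 0.75 m from the base axis. Payload 8.5 kg.
Tool frame: the origin (TCP) lies at the very end of the fingers, on their centre line; the grasp point (between the pads) lies 19 mm behind it; z points along the fingers, y is the direction in which the jaws open and shut (so a half turn about z gives the same grasp; the last joint's range is limited). The gripper opens to 88 mm and grips with 3 to 60 N. Pads are 18 mm wide; open, the fingers measure 123 mm over their backs; the gripper's body (75 mm by 187 mm) begins 45 mm behind the grasp point.
Start: joints at [-80.346, 21.807, 74.336, -0, 83.858, -12.336], TCP at [0.206, -0.51, 0.239] pointing down, gripper open.
Joint ranges: [-178.18, 178.18], [-50.72, 133.34], [12.68, 142.11], [-81.47, 261.47], [9.98, 163.14], [-165.26, 165.26]. Speed limits (degrees/s): [136.94, 136.94, 180, 180, 180, 180].

### API

Orientations are given as [roll, pitch, yaw] about the fixed x, y, z axes, in that order (R = Rz(yaw) Ry(pitch) Rx(roll)).
In Python, from workcell import robot gives the robot as it stands. The module is installed in compiled form; this text tells all that it offers.
- The arm moves only by the tool drive_tool, never from a script. Its argument "commands" is a list of rows, each an object with "xyz": the shift along the tool's x, y, z in cm, a list of three; "turn": the turn, a rotation vector about the tool's x, y, z in degrees, a list of three; "fingers": the finger opening in cm, from 0 to 8.81. A call has 1 to 10 rows; each row shifts and turns the commanded pose from where the row before left it, along the tool's axes as they then stand; what a row does not reach is not made up. A row lasts 1/8 s, in which the tool goes at most 62.5 mm and 10.7 degrees, less where a joint would pass 70% of its speed; a pose out of reach is approached as far as the arm can. A call with a gripper value outside its range is refused whole. The fingers move at their own pace and stop on an object; the grip force is fixed at half the most. Time passes only in rows, so rows that do not move let the fingers close. It gives the time, the measured TCP pose, the force and the opening at its end, in the units of the state.
- robot.state(): the state, without advancing time (a new reading comes with each control period).
- robot.snapshot(name): name is "scene" or "top" or "wrist"; returns a dict with "frame" (400x640x3 uint8, blue, green, red), "camera_matrix" (3x3 intrinsics, pixels), "dist_coeffs" ([k1, k2, p1, p2, k3] as OpenCV has them; the pictures are not rectified), "R" (3x3) and "t" (3): a world point X has camera coordinates R X + t. Camera axes: x right, y down, z forward; pixel columns grow to the right and rows downward; lengths in m; the calibration is good to about 2 mm. A picture is of the moment at which its call begins. There is no depth.
- robot.hand_in(): hands the job in, once; it reports no verdict.
The state is a dict: "time": time; "joint_pos": joint angles; "joint_vel": joint speeds; "joint_torque": joint torques, N m; "eef_pos": TCP position; "orientation": TCP orientation; "ft_force": force on the tool from outside, world axes, zero at the start; "moment": the same for the moment, N m; "opening": finger opening in m.
Only numpy, scipy, OpenCV 4.12 (cv2) and the standard library are available. Lean on these libraries where they do the work, as an engineer would, in place of code of your own. Each camera call takes 0.05 s, during which the arm holds its last target. There are 200 camera calls.

### The job

On the photo stand, slide the carriage that carries the excavated find all the way home against the latch block, then take the mallet and knock the latch pin fully down with it. Finally set the mallet back down on the table, clear of the stand, without dropping it. Leave the find and the light bar untouched, touch the pin only with the mallet, and do not knock the spray bottle over.

Things in the scene. Friction and masses are not known exactly. Their poses are not given: they have to be found in the camera images.
- stand: Photo stand, fixed: grey board 20 mm thick with two rails along y. Origin: on the table; from it the board spans x -80..80, y -310..190 mm. +y runs along the slide to the dark steel latch block (x -45..45, y 102..178, top at z 50 mm), the carriage's stop. A 20 mm post at x -45, y -295 mm bears the light bar. Near side, facing the robot: -x.
- light_bar: Aluminium bar lamp on the stand, fixed. Origin: on its underside near the post. In the stand's frame it spans x -70..-20, y -320..30, z 240..273 mm. It hangs above the carriage's handle for the whole travel: a vertical gripper does not fit there, so come in tilted 20 to 45 degrees from the robot's side (stand's -x). Must not be bumped.
- slide (a joint): Position of the carriage along the stand's +y, m: 0 at the post end, 0.17 home (hard stop, carriage plate against the latch block). It slides with about 3.5 N of friction and stays where it is left.
- handle_grip (a point): Point on the carriage's handle, axes as the stand's. Handle: black square bar 16 x 16 x 105 mm, rising from the near edge of the aluminium carriage plate (its top at z 44 mm), leaning 25 degrees from vertical towards the stand's -x (the robot), two sides facing +y and -y. This point: on its centre line, 30 mm from its upper end, 108 mm above the table, 85 mm from the stand's centre line.
- find: The find on the carriage: white tray 85 (x) x 110 (y) x 18 mm with a brown soil block, up to about 55 mm high in all, fixed to the carriage plate. Origin: centre of the tray's underside, 44 mm above the table. Must not be touched.
- pin: Latch pin, steel: 10 mm stem with a round head 24 mm in diameter, 9 mm thick, standing over the latch block (stand's x 0, y 145 mm). Origin: on its axis, 25 mm below the top of the head; z up.
- pin_top (a point): Centre of the top face of the pin's head: 75 mm above the table with the pin up, 61 mm when fully down.
- pin_drive (a joint): How far the latch pin is driven down, m: 0 up (as found), 0.014 fully down. A tight fit: about 7 N moves it, more when quick, and it stays where it is left.
- mallet: Mallet, 0.3 to 0.42 kg. White square head 45 x 45 x 75 mm standing on one of its two striking faces (the 45 x 45 ends), so the wooden handle (18 wide, 24 mm high, centre line at z 37.5) is level. Origin: centre of the head's lower face, z up along the head. The handle runs along -x from 22 to 200 mm from the origin. Balance point: 12 mm from the head's centre, on the handle's side.
- mallet_center (a point): Centre of the mallet's head, 37.5 mm above its lower face; axes of the mallet.
- mallet_grip (a point): Point on the handle's centre line 52 mm from the head's centre (30 mm from its side); axes of the mallet. A place to grasp it across the handle (along the mallet's y).
- spray: Blue spray bottle with white head, 64 mm diameter, 174 mm tall, loose. Origin: centre of its underside, z up. Stands to one side of the stand, with the mallet on the other side.
Mind the look-alikes: they are no part of the job. Of the things that look like the mallet, the larger one is meant.

How it is judged (in metres and radians):
On the way, in this order (a step that is already met when the one before it is completed fails the run):
1. the carriage is home (within 3 mm of its stop) with the pin still up (value of joint slide above 0.167 m and value of joint pin_drive below 0.003 m), for 0.2 s.
2. the mallet, in contact with the pin's head, has driven the pin down to within 3 mm of its full depth (contact force between mallet and pin above 1 N and value of joint pin_drive above 0.011 m and value of joint slide above 0.167 m).
At the end, for the whole second after the job is handed in: The carriage is within 3 mm of its stop, the pin within 3 mm of fully down, and the mallet rests on the table, released and still (the centre of its head 15 to 47 mm above the table, so standing on a face or lying on its side), not leaning on the stand (value of joint slide above 0.167 m and value of joint pin_drive above 0.011 m and height (world z) of mallet_center between 0.015 and 0.047 m and linear speed of mallet below 0.03 m/s and contact force between mallet and stand below 0.2 N); the robot touches nothing.
It fails at once if the pin is driven more than 3 mm while the carriage is not home (value of joint pin_drive above 0.003 m and value of joint slide below 0.165 m).
It fails at once if the pin is touched by the robot itself (over 1 N) (contact force between any of the arm, the fingers and pin above 1 N).
It fails at once if the light bar is bumped (over 3 N) or the find is touched (over 1 N) (contact force between anything else and light_bar above 3 N or contact force between anything else and find above 1 N).
It fails at once if the mallet is dropped (moves faster than 0.7 m/s out of the fingers) (linear speed of mallet above 0.7 m/s and contact force between the fingers and mallet below 0.5 N).
It fails at once if the spray bottle is knocked over (tilted more than 0.6 rad) (angle between spray's own z axis and vertical above 0.6 rad).
It also fails if it takes over 72 s, if anything falls off the work surface, if the arm or the gripper's body presses on something with over 40 N, if the wrist force passes 120 N, or if a joint passes its speed limit or range.

## Working session

There is one attempt and no reset: what is moved stays moved. The work goes in short steps, Python scripts to look and compute and a tool call to move; the robot and the scene stay as the last step left them, time stands still between calls to the robot, and variables do not carry over. Pictures are saved under pics/ and viewed, about 8 in all and at most 12, crops included, and the job is handed in when it is done.

Besides the shell and the picture viewer there is one more tool, called as name([rows], argument=value, ...), one row to a line, values as JSON. drive_tool: Moves the arm, as the interface text tells. Its arguments: {"type":"object","properties":{"commands":{"type":"array","items":{"type":"object","properties":{"xyz":{"type":"array","items":{"type":"number"}},"turn":{"type":"array","items":{"type":"number"}},"fingers":{"type":"number"}}}}},"required":["commands"]}

```bash
mkdir -p pics; cat > h.py <<'E'
import numpy as np, cv2
from workcell import robot
from scipy.spatial.transform import Rotation as Ro
def snap(n,f=None):
    s=robot.snapshot(n)
    if f: cv2.imwrite('pics/'+f,s['frame'])
    np.savez('pics/'+n+'.npz',**{k:np.array(v) for k,v in s.items()})
    return s
def load(n): return dict(np.load('pics/'+n+'.npz'))
def ray(s,p):
    u=cv2.undistortPoints(np.array([[p]],float),np.array(s['camera_matrix']),np.array(s['dist_coeffs']))[0,0]
    R=np.array(s['R']);t=np.array(s['t'])
    return -R.T@t, R.T@np.array([u[0],u[1],1.])
def plane(s,p,z):
    o,d=ray(s,p); return o+d*(z-o[2])/d[2]
def proj(s,X):
    R=np.array(s['R'],float)
    return cv2.projectPoints(np.array(X,float).reshape(-1,1,3),cv2.Rodrigues(R)[0],np.array(s['t'],float),np.array(s['camera_matrix']),np.array(s['dist_coeffs']))[0][:,0]
def tri(s1,p1,s2,p2):
    o1,d1=ray(s1,p1);o2,d2=ray(s2,p2)
    a=np.linalg.lstsq(np.c_[d1,-d2],o2-o1,rcond=None)[0]
    A=o1+a[0]*d1;B=o2+a[1]*d2
    return (A+B)/2,np.linalg.norm(A-B)
E
python3 - <<'E'
from h import *
a=snap('top','top0.png');b=snap('scene','scene0.png')
print(robot.state()['orientation'],[(-np.array(s['R']).T@s['t']).round(3) for s in (a,b)])
E
```

```text
[-1.79932427e+02 -1.42797456e-02  2.19884605e+01] [array([0.226, 0.017, 1.366]), array([1.024, 0.113, 1.216])]
```

View pics/top0.png

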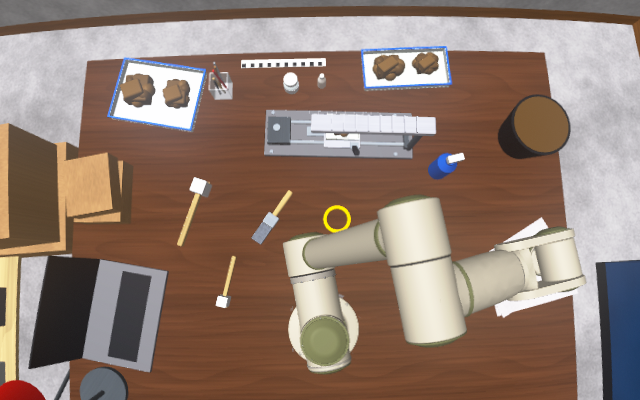

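View pics/scene0.png

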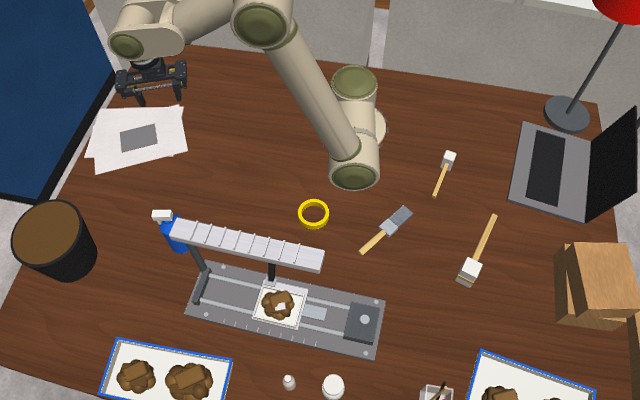

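Top view: the stand is at about (265-415, 110-158), with the latch block at (278,128) and the pin inside it. The carriage handle is near (355,150), the spray at (440,167), and the larger mallet's head at (200,187) with its handle end at (180,245). Next I'll enlarge the stand and the mallet.

```bash
python3 - <<'E'
from h import *
a=load('top')['frame'];b=load('scene')['frame']
r=lambda im,x,y,w,h,f:cv2.resize(im[y:y+h,x:x+w],None,fx=f,fy=f,interpolation=cv2.INTER_CUBIC)
A=r(a,255,95,200,80,4); B=r(b,150,205,250,160,3.2)
A=cv2.copyMakeBorder(A,0,0,0,0,0)
C=np.zeros((600,800,3),np.uint8);C[:320]=A
m=r(a,165,165,60,90,3.1);C[320:320+min(279,len(m)),:m.shape[1]]=m[:280]
m=r(b,440,200,70,93,3);C[320:599,250:460]=m
m=r(b,330,285,70,90,3.1);C[320:599,500:717]=m[:279]
cv2.imwrite('pics/c1.png',C)
cv2.imwrite('pics/c2.png',B)
E
```

```text
(no output)
```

View pics/c1.png

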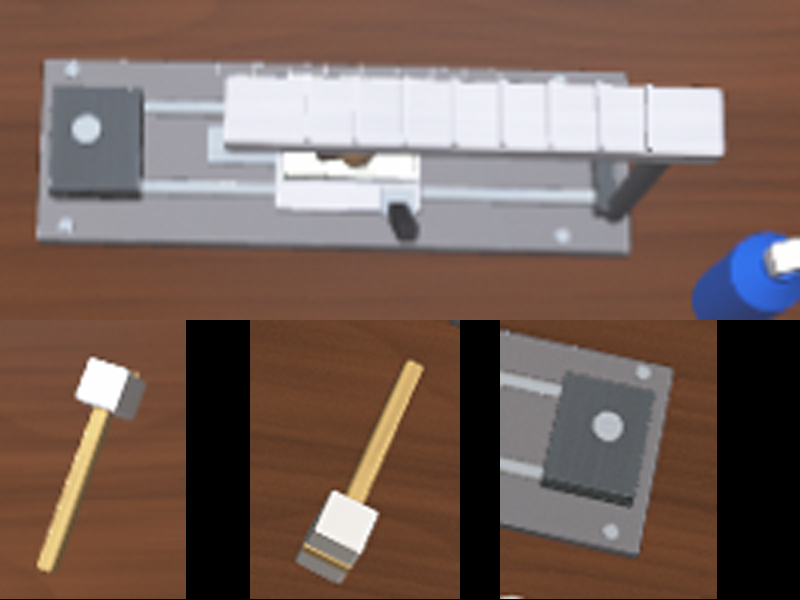

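View pics/c2.png

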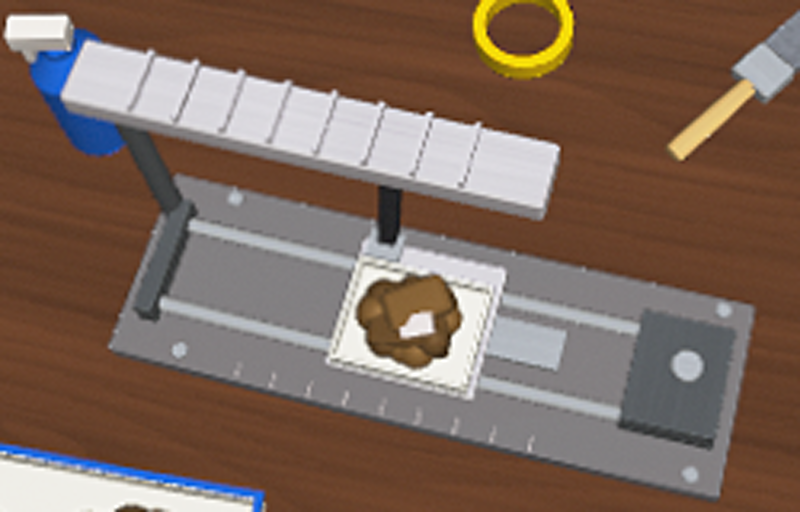

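```bash
cat > m.py <<'E'
from h import *
a=load('top');b=load('scene')
ca=lambda x,y:(255+x/4-.375,95+y/4-.375)
cm=lambda x,y:(165+x/3.1-.34,165+(y-320)/3.1-.34)
cb=lambda x,y:(440+(x-250)/3-.33,200+(y-320)/3-.33)
cp=lambda x,y:(330+(x-500)/3.1-.34,285+(y-320)/3.1-.34)
c2=lambda x,y:(150+x/3.2-.34,205+y/3.2-.34)
FL,NL,NR,FR=[plane(a,ca(*p),.02) for p in [(45,60),(38,240),(630,250),(627,73)]]
print('top corners',FL,NL,NR,FR)
for p in [(753,305),(718,497),(110,350),(180,175)]: print('scene corner',plane(b,c2(*p),.02))
P1=plane(a,ca(86,129),.075);P2=plane(b,cp(608,426),.075);print('pin',P1,P2)
print('pin from scene c2',plane(b,c2(688,365),.075))
for nm,c,pts,z in [('mtop',(a,cm),[(92,358),(133,371),(119,411),(78,397)],.075),('mscene',(b,cb),[(330,491),(378,508),(358,552),(313,532)],.075)]:
    q=np.array([plane(c[0],c[1](*p),z) for p in pts]);print(nm,q.mean(0),'\n',q)
print('handle end top',plane(a,cm(45,570),.04),'scene',plane(b,cb(414,365),.045))
print('grip handle',plane(a,ca(404,235),.133),plane(a,ca(392,208),.05))
print('spray',plane(a,ca(765,270),.14))
E
python3 m.py
```

```text
top corners [0.72810851 0.17709465 0.02      ] [0.57007546 0.1828794  0.02      ] [ 0.55130912 -0.31286893  0.02      ] [ 0.70718274 -0.32035126  0.02      ]
scene corner [0.57133615 0.1833206  0.02      ]
scene corner [0.72956056 0.17787051 0.02      ]
scene corner [ 0.71012203 -0.31675491  0.02      ]
scene corner [ 0.55073058 -0.30824531  0.02      ]
pin [0.64776075 0.1371582  0.075     ] [0.64901538 0.13773599 0.075     ]
pin from scene c2 [0.64861899 0.13806943 0.075     ]
mtop [0.4607305  0.38573712 0.075     ] 
 [[0.48851157 0.40049925 0.075     ]
 [0.47384367 0.35728879 0.075     ]
 [0.43253265 0.37102953 0.075     ]
 [0.4480341  0.41413092 0.075     ]]
mscene [0.46226737 0.3889374  0.075     ] 
 [[0.43639761 0.37478487 0.075     ]
 [0.44510366 0.41745923 0.075     ]
 [0.48960938 0.40152972 0.075     ]
 [0.47795881 0.3619758  0.075     ]]
handle end top [0.2729519  0.45601071 0.04      ] scene [0.27482481 0.45602464 0.045     ]
grip handle [ 0.53897586 -0.11122825  0.133     ] [ 0.58303236 -0.11089493  0.05      ]
spray [ 0.5048344  -0.38755944  0.14      ]
```

Both views agree to about 2 mm: stand yaw ≈ -2.3°, origin ≈ (0.643, -0.007), mallet head ≈ (0.4615, 0.387) with yaw -20°, handle grip ≈ (0.5535, -0.111). I'll write a small planner and start moving.

```bash
cat > p.py <<'E'
from h import *
from scipy.linalg import logm,expm
sy=np.radians(-2.3); O=np.array([.6427,-.0073,0])
Rs=Ro.from_euler('z',sy).as_matrix()
W=lambda x,y,z: O+Rs@np.array([x,y,z])       # stand -> world
def T(p,R): M=np.eye(4);M[:3,:3]=R;M[:3,3]=p;return M
def cur():
    s=robot.state(); return T(s['eef_pos'],Ro.from_euler('xyz',s['orientation'],degrees=True).as_matrix())
def tilt(th,yaw): # z=(sin th,0,-cos th), y=-y
    t=np.radians(th);c,s=np.cos(t),np.sin(t)
    return Ro.from_euler('z',yaw,degrees=True).as_matrix()@np.array([[c,0,s],[0,-1,0],[s,0,-c]])
def step(A,B,n):
    S=expm(np.real(logm(np.linalg.inv(A)@B))/n)
    print(n,'xyz',(S[:3,3]*100).round(2).tolist(),'turn',np.degrees(Ro.from_matrix(S[:3,:3]).as_rotvec()).round(2).tolist())
G=W(-.085,-.107,.108)
def at(G,R,back=0): return T(G+R[:,2]*(.019-back),R)
E
python3 - <<'E'
from p import *
R=tilt(33,-2.3)
M=at(G,R,.13);print(M[:3,3]);A=cur()
step(A,M,18); step(M,at(G,R,0),8)
E
```

```text
[ 0.49306814 -0.10837643  0.20109243]
18 xyz [1.9, -1.92, 0.71] turn [-0.39, 1.81, 1.31]
8 xyz [-0.0, 0.0, 1.63] turn [0.0, -0.0, -0.0]
```

drive_tool([
  {"xyz":[1.9,-1.92,0.71],"turn":[-0.39,1.81,1.31],"fingers":8.8},
  {"xyz":[1.9,-1.92,0.71],"turn":[-0.39,1.81,1.31]},
  {"xyz":[1.9,-1.92,0.71],"turn":[-0.39,1.81,1.31]},
  {"xyz":[1.9,-1.92,0.71],"turn":[-0.39,1.81,1.31]},
  {"xyz":[1.9,-1.92,0.71],"turn":[-0.39,1.81,1.31]},
  {"xyz":[1.9,-1.92,0.71],"turn":[-0.39,1.81,1.31]},
  {"xyz":[1.9,-1.92,0.71],"turn":[-0.39,1.81,1.31]},
  {"xyz":[1.9,-1.92,0.71],"turn":[-0.39,1.81,1.31]},
  {"xyz":[1.9,-1.92,0.71],"turn":[-0.39,1.81,1.31]},
])

```text
validation failed for argument at $.co...
```

drive_tool([
  {"xyz":[1.9,-1.92,0.71],"turn":[-0.39,1.81,1.31]},
  {"xyz":[1.9,-1.92,0.71],"turn":[-0.39,1.81,1.31]},
  {"xyz":[1.9,-1.92,0.71],"turn":[-0.39,1.81,1.31]},
  {"xyz":[1.9,-1.92,0.71],"turn":[-0.39,1.81,1.31]},
  {"xyz":[1.9,-1.92,0.71],"turn":[-0.39,1.81,1.31]},
  {"xyz":[1.9,-1.92,0.71],"turn":[-0.39,1.81,1.31]},
  {"xyz":[1.9,-1.92,0.71],"turn":[-0.39,1.81,1.31]},
  {"xyz":[1.9,-1.92,0.71],"turn":[-0.39,1.81,1.31]},
  {"xyz":[1.9,-1.92,0.71],"turn":[-0.39,1.81,1.31]},
  {},
])

```text
validation failed for argument at $.co...
```

```bash
python3 - <<'E'
from p import *
s=snap('wrist','w1.png')
R=tilt(33,-2.3);A=cur();print(A[:3,3])
step(A,at(G,R,0),8)
ax=Rs@np.array([-np.sin(np.radians(25)),0,np.cos(np.radians(25))])
print('expected top end',proj(s,G+.03*ax),'grip',proj(s,G))
E
```

```text
[ 0.20593402 -0.50979246  0.23832297]
8 xyz [4.87, -4.1, 3.08] turn [-0.88, 4.06, 2.95]
expected top end [[448.34634263 432.09684297]] grip [[267.17743698 100.38639463]]
```

View pics/w1.png

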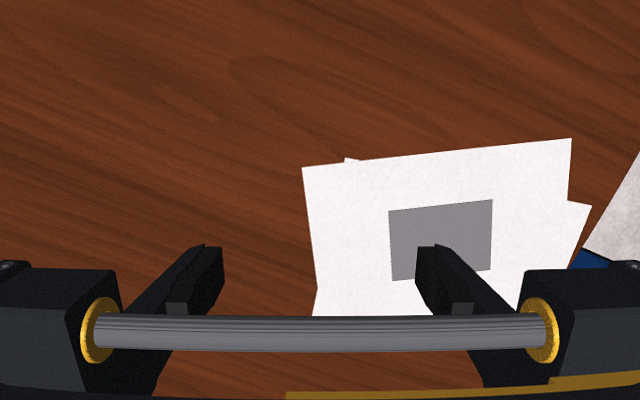

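The moves were refused, probably because every row needs all three fields, so the arm hasn't moved. The wrist view shows only the table and paper, with the fingertips near (205,250) and (435,250).

drive_tool([
  {"xyz":[1.9,-1.92,0.71],"turn":[-0.39,1.81,1.31],"fingers":8.8},
  {"xyz":[1.9,-1.92,0.71],"turn":[-0.39,1.81,1.31],"fingers":8.8},
  {"xyz":[1.9,-1.92,0.71],"turn":[-0.39,1.81,1.31],"fingers":8.8},
  {"xyz":[1.9,-1.92,0.71],"turn":[-0.39,1.81,1.31],"fingers":8.8},
  {"xyz":[1.9,-1.92,0.71],"turn":[-0.39,1.81,1.31],"fingers":8.8},
  {"xyz":[1.9,-1.92,0.71],"turn":[-0.39,1.81,1.31],"fingers":8.8},
  {"xyz":[1.9,-1.92,0.71],"turn":[-0.39,1.81,1.31],"fingers":8.8},
  {"xyz":[1.9,-1.92,0.71],"turn":[-0.39,1.81,1.31],"fingers":8.8},
  {"xyz":[1.9,-1.92,0.71],"turn":[-0.39,1.81,1.31],"fingers":8.8},
])

```text
time: 1.27
eef_pos: [0.3266, -0.2941, 0.1939]
orientation: [178.2, -16.6, 10.3]
ft_force: [0.1, -0.2, -0.1]
opening: 0.0877
```

drive_tool([
  {"xyz":[1.9,-1.92,0.71],"turn":[-0.39,1.81,1.31],"fingers":8.8},
  {"xyz":[1.9,-1.92,0.71],"turn":[-0.39,1.81,1.31],"fingers":8.8},
  {"xyz":[1.9,-1.92,0.71],"turn":[-0.39,1.81,1.31],"fingers":8.8},
  {"xyz":[1.9,-1.92,0.71],"turn":[-0.39,1.81,1.31],"fingers":8.8},
  {"xyz":[1.9,-1.92,0.71],"turn":[-0.39,1.81,1.31],"fingers":8.8},
  {"xyz":[1.9,-1.92,0.71],"turn":[-0.39,1.81,1.31],"fingers":8.8},
  {"xyz":[1.9,-1.92,0.71],"turn":[-0.39,1.81,1.31],"fingers":8.8},
  {"xyz":[1.9,-1.92,0.71],"turn":[-0.39,1.81,1.31],"fingers":8.8},
  {"xyz":[1.9,-1.92,0.71],"turn":[-0.39,1.81,1.31],"fingers":8.8},
  {"xyz":[0,0,0],"turn":[0,0,0],"fingers":8.8},
])

```text
time: 2.52
eef_pos: [0.4938, -0.1077, 0.2009]
orientation: [180.0, -33.1, -2.1]
ft_force: [0.2, -0.5, 0.0]
opening: 0.0883
```

```bash
python3 - <<'E'
from p import *
s=snap('wrist','w2.png')
R=tilt(33,-2.3);A=cur();print(A[:3,3])
step(A,at(G,R,0),8)
ax=Rs@np.array([-np.sin(np.radians(25)),0,np.cos(np.radians(25))])
print('expected top end',proj(s,G+.03*ax),'grip',proj(s,G))
E
```

```text
[ 0.49342481 -0.10840856  0.20085776]
8 xyz [-0.0, 0.0, 1.62] turn [-0.01, -0.0, 0.02]
expected top end [[321.29834739 205.34222536]] grip [[321.09241302 198.70534144]]
```

View pics/w2.png

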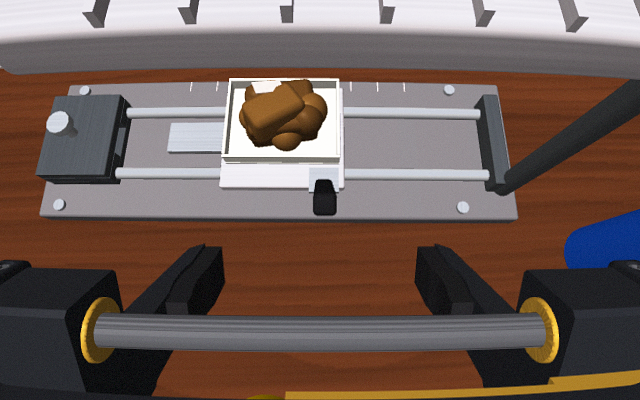

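The handle's end is at (324,205), against a prediction of (321,205), so it's centred between the fingers at (205,…) and (435,…). I'll approach along the tool axis and grip.

drive_tool([
  {"xyz":[0,0.02,1.62],"turn":[0,0,0],"fingers":8.8},
  {"xyz":[0,0.02,1.62],"turn":[0,0,0],"fingers":8.8},
  {"xyz":[0,0.02,1.62],"turn":[0,0,0],"fingers":8.8},
  {"xyz":[0,0.02,1.62],"turn":[0,0,0],"fingers":8.8},
  {"xyz":[0,0.02,1.62],"turn":[0,0,0],"fingers":8.8},
  {"xyz":[0,0.02,1.62],"turn":[0,0,0],"fingers":8.8},
  {"xyz":[0,0.0,1.62],"turn":[0,0,0],"fingers":8.8},
  {"xyz":[0,0,1.62],"turn":[0,0,0],"fingers":8.8},
  {"xyz":[0,0,0],"turn":[0,0,0],"fingers":4},
  {"xyz":[0,0,0],"turn":[0,0,0],"fingers":0},
])

```text
time: 3.82
eef_pos: [0.5643, -0.1129, 0.0927]
orientation: [180.0, -33.1, -2.3]
ft_force: [-0.3, -0.0, 0.4]
opening: 0.0704
```

drive_tool([
  {"xyz":[0,0,0],"turn":[0,0,0],"fingers":0},
  {"xyz":[0,0,0],"turn":[0,0,0],"fingers":0},
  {"xyz":[0,0,0],"turn":[0,0,0],"fingers":0},
  {"xyz":[0,0,0],"turn":[0,0,0],"fingers":0},
  {"xyz":[0,0,0],"turn":[0,0,0],"fingers":0},
  {"xyz":[0,0,0],"turn":[0,0,0],"fingers":0},
])

```text
time: 4.58
eef_pos: [0.5643, -0.1131, 0.0925]
orientation: [180.0, -33.1, -2.3]
ft_force: [-0.8, -0.8, 0.3]
opening: 0.0156
```

```bash
python3 - <<'E'
from p import *
exec(open('m.py').read().split('FL,NL')[0].split('import *')[1])
q=[plane(a,ca(277,209),.044),plane(b,c2(470,398),.044)]
print([Rs.T@(x-O) for x in q], robot.state()['opening'],robot.state()['ft_force'])
E
```

```text
[array([-0.05655733, -0.01173979,  0.044     ]), array([ 0.05399364, -0.01212504,  0.044     ])] 0.0155783491686086 [-0.75007581 -0.83260797  0.32984011]
```

Gripped, with the opening at 15.6 mm. The plate edge is about 114 mm short of the block, so I'll slide along tool -y and go slowly at the end.

drive_tool([
  {"xyz":[0,-0.8,0],"turn":[0,0,0],"fingers":0},
  {"xyz":[0,-1.2,0],"turn":[0,0,0],"fingers":0},
  {"xyz":[0,-1.4,0],"turn":[0,0,0],"fingers":0},
  {"xyz":[0,-1.4,0],"turn":[0,0,0],"fingers":0},
  {"xyz":[0,-1.4,0],"turn":[0,0,0],"fingers":0},
  {"xyz":[0,-1.4,0],"turn":[0,0,0],"fingers":0},
  {"xyz":[0,-1.2,0],"turn":[0,0,0],"fingers":0},
  {"xyz":[0,-1.0,0],"turn":[0,0,0],"fingers":0},
  {"xyz":[0,-0.8,0],"turn":[0,0,0],"fingers":0},
  {"xyz":[0,0,0],"turn":[0,0,0],"fingers":0},
])

```text
time: 5.82
eef_pos: [0.5689, -0.0059, 0.0925]
orientation: [-180.0, -33.1, -2.2]
ft_force: [5.2, 3.3, -3.7]
opening: 0.0157
```

drive_tool([
  {"xyz":[0,-0.2,0],"turn":[0,0,0],"fingers":0},
  {"xyz":[0,-0.2,0],"turn":[0,0,0],"fingers":0},
  {"xyz":[0,-0.2,0],"turn":[0,0,0],"fingers":0},
  {"xyz":[0,-0.1,0],"turn":[0,0,0],"fingers":0},
  {"xyz":[0,0,0],"turn":[0,0,0],"fingers":0},
])

```text
time: 6.45
eef_pos: [0.5691, -0.0039, 0.0926]
orientation: [179.7, -33.2, -2.4]
ft_force: [-7.9, -34.7, -2.2]
opening: 0.0155
```

drive_tool([
  {"xyz":[0,0,0],"turn":[0,0,0],"fingers":5},
  {"xyz":[0,0.3,0],"turn":[0,0,0],"fingers":8.8},
  {"xyz":[0,0.1,0],"turn":[0,0,0],"fingers":8.8},
  {"xyz":[0,0,0],"turn":[0,0,0],"fingers":8.8},
  {"xyz":[0,0,0],"turn":[0,0,0],"fingers":8.8},
  {"xyz":[0,0,0],"turn":[0,0,0],"fingers":8.8},
])

```text
time: 7.2
eef_pos: [0.5686, -0.0039, 0.0925]
orientation: [180.0, -33.1, -2.3]
ft_force: [0.0, 0.6, 0.5]
opening: 0.0733
```

drive_tool([
  {"xyz":[0,0,-1.6],"turn":[0,0,0],"fingers":8.8},
  {"xyz":[0,0,-2],"turn":[0,0,0],"fingers":8.8},
  {"xyz":[0,0,-2],"turn":[0,0,0],"fingers":8.8},
  {"xyz":[0,0,-2],"turn":[0,0,0],"fingers":8.8},
  {"xyz":[0,0,-2],"turn":[0,0,0],"fingers":8.8},
  {"xyz":[0,0,-2],"turn":[0,0,0],"fingers":8.8},
  {"xyz":[0,0,-2],"turn":[0,0,0],"fingers":8.8},
  {"xyz":[0,0,0],"turn":[0,0,0],"fingers":8.8},
])

```text
time: 8.2
eef_pos: [0.4939, -0.001, 0.208]
orientation: [179.9, -33.2, -2.2]
ft_force: [-0.3, 0.1, -0.8]
opening: 0.088
```

```bash
python3 - <<'E'
from p import *
a=snap('wrist'); b=snap('scene')
C=np.zeros((600,640,3),np.uint8);C[:240]=a['frame'][:240]
C[250:599]=cv2.resize(b['frame'][240:375,185:433],(640,349),interpolation=cv2.INTER_CUBIC);cv2.imwrite('pics/c3.png',C)
D=np.array([.4615,.387,0]); my=-20
R=tilt(0,my+180)
g=D+Ro.from_euler('z',my,degrees=True).apply([-.050,0,.0375])
M=at(g,R,.12);print(M[:3,3],cur()[:3,3]);step(cur(),M,24)
E
```

```text
[0.41451537 0.40410101 0.1385    ] [ 0.49423405 -0.00100724  0.20648039]
24 xyz [2.09, -1.14, 0.76] turn [1.93, -0.3, -6.5]
```

View pics/c3.png

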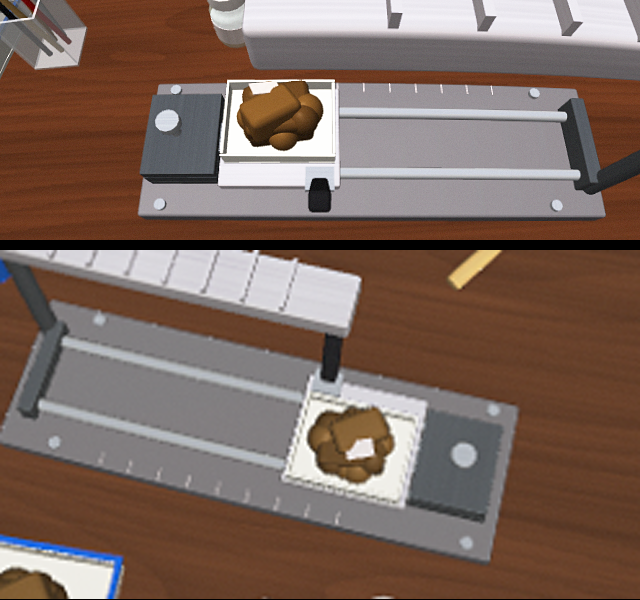

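The carriage plate sits flush against the latch block in both views, and the pin is still up. Next is the mallet. The un-half-turned yaw of -20° keeps joint 6 near 154°, inside its range.

```bash
python3 - <<'E'
from p import *
D=np.array([.4615,.387,0]); my=-20
R=tilt(0,my)
g=D+Ro.from_euler('z',my,degrees=True).apply([-.050,0,.0375])
M=at(g,R,.14);A=cur();step(A,M,18)
S=np.linalg.inv(A)@M
for f in(.25,.5,.75): print((A@expm(np.real(logm(S))*f))[:3,3])
E
```

```text
18 xyz [-0.92, -2.13, 0.03] turn [-0.28, -1.82, 0.96]
[0.46586637 0.09719278 0.18549951]
[0.44245912 0.19784298 0.17101494]
[0.42504957 0.30035754 0.16230643]
```

drive_tool([
  {"xyz":[-0.92,-2.13,0.03],"turn":[-0.28,-1.82,0.96],"fingers":8.8},
  {"xyz":[-0.92,-2.13,0.03],"turn":[-0.28,-1.82,0.96],"fingers":8.8},
  {"xyz":[-0.92,-2.13,0.03],"turn":[-0.28,-1.82,0.96],"fingers":8.8},
  {"xyz":[-0.92,-2.13,0.03],"turn":[-0.28,-1.82,0.96],"fingers":8.8},
  {"xyz":[-0.92,-2.13,0.03],"turn":[-0.28,-1.82,0.96],"fingers":8.8},
  {"xyz":[-0.92,-2.13,0.03],"turn":[-0.28,-1.82,0.96],"fingers":8.8},
  {"xyz":[-0.92,-2.13,0.03],"turn":[-0.28,-1.82,0.96],"fingers":8.8},
  {"xyz":[-0.92,-2.13,0.03],"turn":[-0.28,-1.82,0.96],"fingers":8.8},
  {"xyz":[-0.92,-2.13,0.03],"turn":[-0.28,-1.82,0.96],"fingers":8.8},
])

```text
time: 9.43
eef_pos: [0.4422, 0.1987, 0.1698]
orientation: [-178.7, -16.4, -11.5]
ft_force: [0.1, -0.1, 0.4]
opening: 0.0883
```

drive_tool([
  {"xyz":[-0.92,-2.13,0.03],"turn":[-0.28,-1.82,0.96],"fingers":8.8},
  {"xyz":[-0.92,-2.13,0.03],"turn":[-0.28,-1.82,0.96],"fingers":8.8},
  {"xyz":[-0.92,-2.13,0.03],"turn":[-0.28,-1.82,0.96],"fingers":8.8},
  {"xyz":[-0.92,-2.13,0.03],"turn":[-0.28,-1.82,0.96],"fingers":8.8},
  {"xyz":[-0.92,-2.13,0.03],"turn":[-0.28,-1.82,0.96],"fingers":8.8},
  {"xyz":[-0.92,-2.13,0.03],"turn":[-0.28,-1.82,0.96],"fingers":8.8},
  {"xyz":[-0.92,-2.13,0.03],"turn":[-0.28,-1.82,0.96],"fingers":8.8},
  {"xyz":[-0.92,-2.13,0.03],"turn":[-0.28,-1.82,0.96],"fingers":8.8},
  {"xyz":[-0.92,-2.13,0.03],"turn":[-0.28,-1.82,0.96],"fingers":8.8},
  {"xyz":[0,0,0],"turn":[0,0,0],"fingers":8.8},
])

```text
time: 10.68
eef_pos: [0.4143, 0.4049, 0.1568]
orientation: [-180.0, -0.0, -20.0]
ft_force: [0.1, 0.2, 0.1]
opening: 0.088
```

```bash
python3 - <<'E'
from p import *
D=np.array([.4615,.387,0]); my=-20
R=tilt(0,my);Rm=Ro.from_euler('z',my,degrees=True)
g=D+Rm.apply([-.050,0,.0375])
s=snap('wrist','w4.png');step(cur(),at(g,R,0),8)
print(robot.state()['joint_pos'])
print('exp top corners',proj(s,[D+Rm.apply([x,y,.075]) for x in(-.0225,.0225) for y in(-.0225,.0225)]).round().tolist())
print('exp handle',proj(s,[D+Rm.apply([x,0,.0495]) for x in(-.03,-.05,-.1)]).round().tolist())
E
```

```text
8 xyz [0.0, -0.0, 1.73] turn [0.0, -0.0, 0.0]
[ 3.25868874e+01  2.86014150e+01  7.71846046e+01 -2.26756771e-02
  7.42033962e+01  1.42563995e+02]
exp top corners [[356.0, 168.0], [287.0, 168.0], [358.0, 97.0], [285.0, 97.0]]
exp handle [[321.0, 171.0], [321.0, 198.0], [321.0, 259.0]]
```

View pics/w4.png

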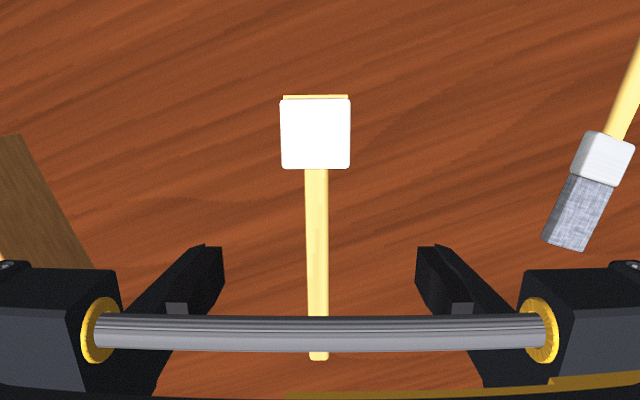

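The mallet head spans (281-350, 98-168), about 6 px (3.5 mm) left of the prediction, and its angle matches. I'll correct by -0.35 cm in y, descend and grip.

drive_tool([
  {"xyz":[0,-0.35,1.73],"turn":[0,0,0],"fingers":8.8},
  {"xyz":[0,0,1.73],"turn":[0,0,0],"fingers":8.8},
  {"xyz":[0,0,1.73],"turn":[0,0,0],"fingers":8.8},
  {"xyz":[0,0,1.73],"turn":[0,0,0],"fingers":8.8},
  {"xyz":[0,0,1.73],"turn":[0,0,0],"fingers":8.8},
  {"xyz":[0,0,1.73],"turn":[0,0,0],"fingers":8.8},
  {"xyz":[0,0,1.73],"turn":[0,0,0],"fingers":8.8},
  {"xyz":[0,0,1.73],"turn":[0,0,0],"fingers":8.8},
  {"xyz":[0,0,0],"turn":[0,0,0],"fingers":4},
  {"xyz":[0,0,0],"turn":[0,0,0],"fingers":0},
])

```text
time: 11.98
eef_pos: [0.4159, 0.4074, 0.02]
orientation: [-179.9, -0.1, -20.0]
ft_force: [-0.5, 0.7, 0.7]
opening: 0.0698
```

drive_tool([
  {"xyz":[0,0,0],"turn":[0,0,0],"fingers":0},
  {"xyz":[0,0,0],"turn":[0,0,0],"fingers":0},
  {"xyz":[0,0,0],"turn":[0,0,0],"fingers":0},
  {"xyz":[0,0,0],"turn":[0,0,0],"fingers":0},
  {"xyz":[0,0,0],"turn":[0,0,0],"fingers":0},
  {"xyz":[0,0,0],"turn":[0,0,0],"fingers":0},
])

```text
time: 12.72
eef_pos: [0.4157, 0.4076, 0.0198]
orientation: [-179.9, -0.0, -20.0]
ft_force: [-0.3, -0.2, -0.2]
opening: 0.0177
```

drive_tool([
  {"xyz":[0,0,-0.4],"turn":[0,0,0],"fingers":0},
  {"xyz":[0,0,-1.0],"turn":[0,0,0],"fingers":0},
  {"xyz":[0,0,-2],"turn":[0,0,0],"fingers":0},
  {"xyz":[0,0,-2],"turn":[0,0,0],"fingers":0},
  {"xyz":[0,0,-2],"turn":[0,0,0],"fingers":0},
  {"xyz":[0,0,-2],"turn":[0,0,0],"fingers":0},
  {"xyz":[0,0,-2],"turn":[0,0,0],"fingers":0},
  {"xyz":[0,0,-2],"turn":[0,0,0],"fingers":0},
  {"xyz":[0,0,-1],"turn":[0,0,0],"fingers":0},
  {"xyz":[0,0,0],"turn":[0,0,0],"fingers":0},
])

```text
time: 13.98
eef_pos: [0.4156, 0.4075, 0.1642]
orientation: [-179.9, -0.1, -20.0]
ft_force: [0.3, -0.4, -4.5]
opening: 0.0173
```

```bash
python3 - <<'E'
from p import *
s=snap('wrist','w5.png');my=-30
R=tilt(0,my)
pin=np.array([.6485,.1375,.075])
g=pin+Ro.from_euler('z',my,degrees=True).apply([-.050,0,.0375])
M=at(g,R,.05);A=cur();print(A[:3,3],M[:3,3]);step(A,M,16)
print('pin exp',proj(s,pin),robot.state()['moment'])
E
```

```text
[0.41532113 0.40734031 0.16350879] [0.60519873 0.1625     0.1435    ]
16 xyz [1.72, 0.9, 0.12] turn [-0.0, -0.0, 0.62]
pin exp [[ 570.62291985 -223.50090596]] [ 0.1248498   0.20416422 -0.00994983]
```

View pics/w5.png

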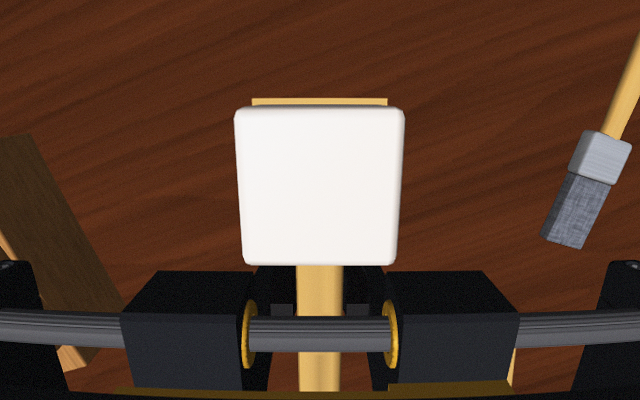

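The mallet is held level, with its head centred at (319,187). I'll carry it to above the pin.

drive_tool([
  {"xyz":[1.72,0.9,0.12],"turn":[0,0,0.62],"fingers":0},
  {"xyz":[1.72,0.9,0.12],"turn":[0,0,0.62],"fingers":0},
  {"xyz":[1.72,0.9,0.12],"turn":[0,0,0.62],"fingers":0},
  {"xyz":[1.72,0.9,0.12],"turn":[0,0,0.62],"fingers":0},
  {"xyz":[1.72,0.9,0.12],"turn":[0,0,0.62],"fingers":0},
  {"xyz":[1.72,0.9,0.12],"turn":[0,0,0.62],"fingers":0},
  {"xyz":[1.72,0.9,0.12],"turn":[0,0,0.62],"fingers":0},
  {"xyz":[1.72,0.9,0.12],"turn":[0,0,0.62],"fingers":0},
])

```text
time: 15.02
eef_pos: [0.5165, 0.2878, 0.1541]
orientation: [-179.9, -0.0, -25.0]
ft_force: [0.3, -0.5, -3.3]
opening: 0.0181
```

drive_tool([
  {"xyz":[1.72,0.9,0.12],"turn":[0,0,0.62],"fingers":0},
  {"xyz":[1.72,0.9,0.12],"turn":[0,0,0.62],"fingers":0},
  {"xyz":[1.72,0.9,0.12],"turn":[0,0,0.62],"fingers":0},
  {"xyz":[1.72,0.9,0.12],"turn":[0,0,0.62],"fingers":0},
  {"xyz":[1.72,0.9,0.12],"turn":[0,0,0.62],"fingers":0},
  {"xyz":[1.72,0.9,0.12],"turn":[0,0,0.62],"fingers":0},
  {"xyz":[1.72,0.9,0.12],"turn":[0,0,0.62],"fingers":0},
  {"xyz":[1.72,0.9,0.12],"turn":[0,0,0.62],"fingers":0},
  {"xyz":[0,0,0],"turn":[0,0,0],"fingers":0},
])

```text
time: 16.15
eef_pos: [0.606, 0.1606, 0.1443]
orientation: [-179.9, -0.0, -30.1]
ft_force: [-0.7, -0.5, -3.6]
opening: 0.0179
```

```bash
python3 - <<'E'
from p import *
s=snap('scene');w=load('wrist')
R=tilt(0,-30);A=cur();pin=np.array([.6485,.1375,.075])
print(A[:3,3], 'pin in tool',(np.linalg.inv(A)@np.r_[pin,1])[:3])
# head offset from earlier wrist view (tool at .4153,.4073,.1635 yaw -20)
A0=T([.4153,.4073,.1635],tilt(0,-20)); zt=.1635+.019+.0375
print('head corners in tool',[(np.linalg.inv(A0)@np.r_[plane(w,p,zt),1])[:2].round(4).tolist() for p in [(237,110),(402,110),(395,263),(244,263)]])
x,y=proj(s,pin)[0];x=int(x);y=int(y)
cv2.imwrite('pics/s6.png',cv2.resize(s['frame'][y-110:y+70,x-120:x+120],None,fx=3,fy=3,interpolation=cv2.INTER_CUBIC));print(x-120,y-110)
E
```

```text
[0.60549446 0.16152176 0.14438683] pin in tool [ 0.04924565 -0.00060155  0.06939422]
head corners in tool [[0.0714, -0.0215], [0.0714, 0.0199], [0.0291, 0.0206], [0.0291, -0.0223]]
244 208
```

View pics/s6.png

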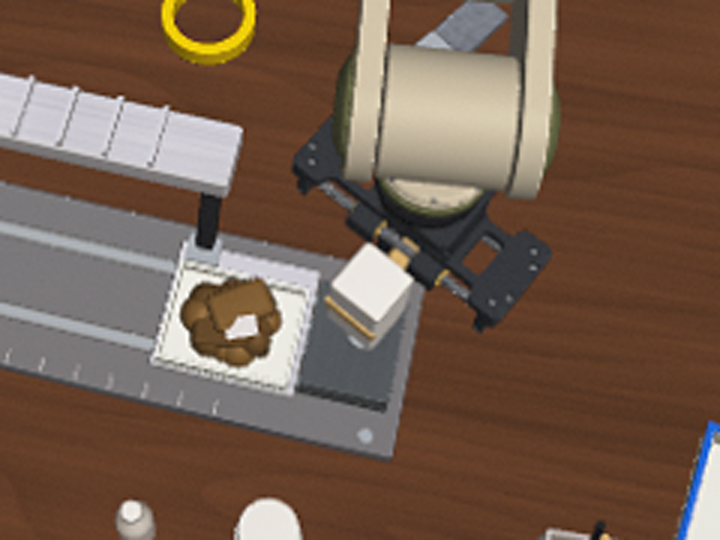

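The head centre (tool 0.050, -0.001) matches the pin (0.049, -0.001) to 1 mm. There is about 50 mm of gap below it, and the head is clear of the find and the light bar. I'll lower, then drive the pin.

drive_tool([
  {"xyz":[0,0,1.5],"turn":[0,0,0],"fingers":0},
  {"xyz":[0,0,1.5],"turn":[0,0,0],"fingers":0},
  {"xyz":[0,0,1.0],"turn":[0,0,0],"fingers":0},
  {"xyz":[0,0,0.7],"turn":[0,0,0],"fingers":0},
  {"xyz":[0,0,0.6],"turn":[0,0,0],"fingers":0},
  {"xyz":[0,0,0.5],"turn":[0,0,0],"fingers":0},
  {"xyz":[0,0,0.3],"turn":[0,0,0],"fingers":0},
  {"xyz":[0,0,0],"turn":[0,0,0],"fingers":0},
])

```text
time: 17.2
eef_pos: [0.6054, 0.1622, 0.0836]
orientation: [-179.9, -0.0, -29.9]
ft_force: [-2.0, 0.1, -0.6]
opening: 0.0174
```

drive_tool([
  {"xyz":[0,0,0.3],"turn":[0,0,0],"fingers":0},
  {"xyz":[0,0,0.2],"turn":[0,0,0],"fingers":0},
  {"xyz":[0,0,0.1],"turn":[0,0,0],"fingers":0},
  {"xyz":[0,0,0],"turn":[0,0,0],"fingers":0},
])

```text
time: 17.7
eef_pos: [0.605, 0.1628, 0.0789]
orientation: [-179.9, -0.0, -29.9]
ft_force: [-9.7, 4.3, 12.2]
opening: 0.0179
```

```bash
python3 - <<'E'
from p import *
s=snap('wrist','w7.png');st=robot.state();print(st['moment'],st['eef_pos'],st['ft_force'])
E
```

```text
[ 0.43660634  1.34930852 -0.01169363] [0.60498581 0.16277817 0.078916  ] [-9.33285679  4.69618654 12.46608133]
```

View pics/w7.png

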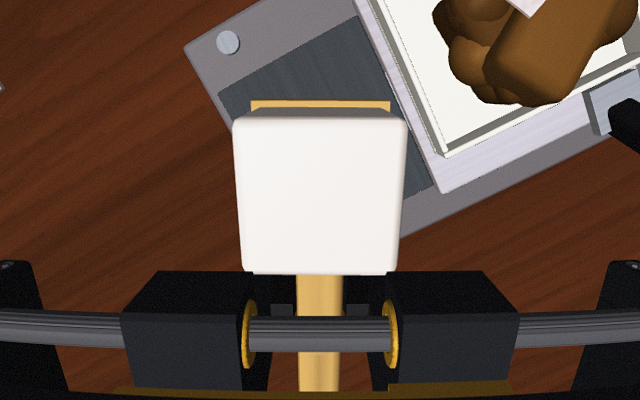

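The head has pitched a few degrees: its far edge is at row 117, where it was 108. The force is about 16 N, so the pin is probably bottomed. I'll tip the tool by 4° to press the head level, to make sure.

drive_tool([
  {"xyz":[0,0,0],"turn":[0,-2,0],"fingers":0},
  {"xyz":[0,0,0],"turn":[0,-2,0],"fingers":0},
  {"xyz":[0,0,0.1],"turn":[0,0,0],"fingers":0},
  {"xyz":[0,0,0],"turn":[0,0,0],"fingers":0},
])

```text
time: 18.25
eef_pos: [0.6046, 0.1631, 0.078]
orientation: [-179.9, 4.0, -29.9]
ft_force: [-10.5, 5.4, 14.6]
opening: 0.0179
```

drive_tool([
  {"xyz":[0,0,-0.6],"turn":[0,0,0],"fingers":0},
  {"xyz":[0,0,-1.2],"turn":[0,2,0],"fingers":0},
  {"xyz":[0,0,-1.8],"turn":[0,2,0],"fingers":0},
  {"xyz":[0,0,-2],"turn":[0,0,0],"fingers":0},
  {"xyz":[0,0,-2],"turn":[0,0,0],"fingers":0},
  {"xyz":[-1,-1.5,-1.5],"turn":[0,0,0],"fingers":0},
  {"xyz":[-1.5,-1.5,0],"turn":[0,0,0],"fingers":0},
  {"xyz":[-1.5,-1,0],"turn":[0,0,0],"fingers":0},
  {"xyz":[-1.5,-1,0],"turn":[0,0,0],"fingers":0},
  {"xyz":[0,0,0],"turn":[0,0,0],"fingers":0},
])

```text
time: 19.5
eef_pos: [0.5832, 0.2332, 0.1673]
orientation: [-179.9, 0.0, -29.8]
ft_force: [-0.0, -0.6, -3.3]
opening: 0.018
```

```bash
python3 - <<'E'
from p import *
b0=load('scene')
s=snap('scene');t=snap('top');w=snap('wrist')
print(robot.state()['eef_pos'],robot.state()['orientation'])
x,y=258,0
for z in(.075,.064,.061):print(z,proj(s,[.6485,.1375,z]),proj(t,[.6485,.1375,z]))
C=np.zeros((600,800,3),np.uint8)
m=cv2.resize(s['frame'][240:370,300:440],None,fx=3.4,fy=3.4,interpolation=cv2.INTER_CUBIC);C[:m.shape[0],:m.shape[1]]=m
m=cv2.resize(t['frame'][100:170,255:325],None,fx=4,fy=4,interpolation=cv2.INTER_CUBIC);C[:280,500:780]=m
m=cv2.resize(w['frame'],(300,188));C[300:488,490:790]=m
cv2.imwrite('pics/c8.png',C)
E
```

```text
[0.58433771 0.23147697 0.16743805] [-1.79928539e+02 -4.14559579e-02 -2.99706222e+01]
0.075 [[364.43501669 318.63373116]] [[276.0189137  126.65920409]]
0.064 [[364.11372461 320.02520305]] [[276.33644215 127.70711843]]
0.061 [[364.02699109 320.40070546]] [[276.42217771 127.99004542]]
```

View pics/c8.png

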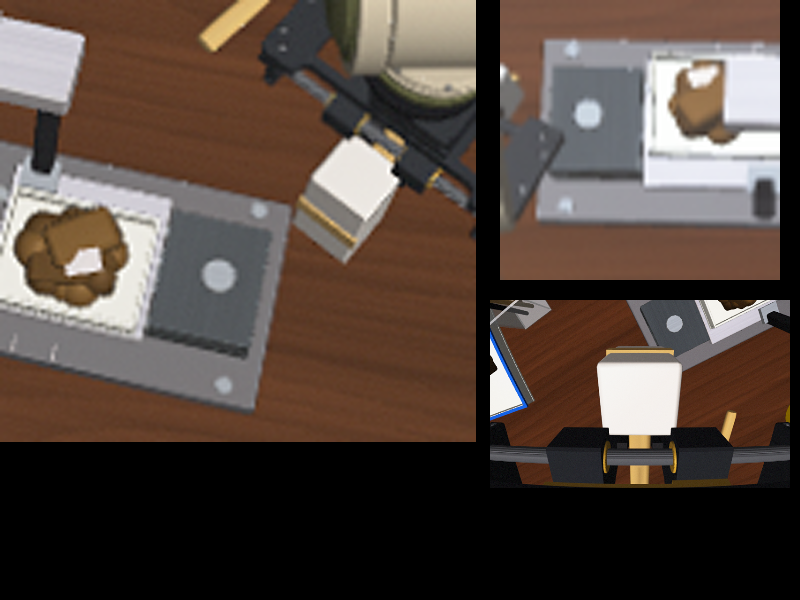

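Scene view: the pin head is at about (364.4, 321) and now looks low against the block. The carriage is still flush, and the held mallet has pitched head-up. I'll measure the pin's drop and the mallet's pitch.

```bash
python3 - <<'E'
from p import *
from scipy.optimize import least_squares
def cen(im,c):
    x,y=map(int,c);g=cv2.cvtColor(im[y-8:y+9,x-8:x+9],cv2.COLOR_BGR2GRAY)
    n,l,st,ce=cv2.connectedComponentsWithStats((g>130).astype(np.uint8))
    k=1+np.argmin(np.linalg.norm(ce[1:]-8,axis=1));m=(l==k)*np.clip(g.astype(float)-130,0,80)
    yy,xx=np.mgrid[:17,:17];return np.array([x-8+(m*xx).sum()/m.sum(),y-8+(m*yy).sum()/m.sum()]),st[k,4]
for n,c in(('scene',(364,320)),('top',(276,127))):
    b=cen(cv2.imread(f'pics/{n}0.png'),c);a=cen(load(n)['frame'],c);print(n,b,a,'shift',a[0]-b[0])
w=load('wrist');g=(w['frame'].min(2)>150).astype(np.uint8)
n,l,st,ce=cv2.connectedComponentsWithStats(g);k=1+np.argmin(np.linalg.norm(ce[1:]-[320,200],axis=1));print('head bbox',st[k])
A=cur()
def pts(th,dz):  # head top edges mid far/near in tool frame, pitch th up about grasp point (z=-.019)
    c,s=np.cos(th),np.sin(th);o=[]
    for x in(.0725,.0275):
        z=-.0375
        o.append([x*c+z*s,0,-.019+dz-x*s+z*c])
    return np.array(o)
def pr(th,dz): return proj(w,(A[:3,:3]@pts(th,dz).T).T+A[:3,3])[:,1]
x,y,ww,h=st[k][:4]
r=least_squares(lambda q:pr(*q)-[y,y+h],[0.1,0]);print('pitch deg',np.degrees(r.x[0]),'dz',r.x[1],r.fun)
E
```

```text
scene (array([364.37425845, 318.77998452]), np.int32(74)) (array([363.92825719, 320.52013536]), np.int32(72)) shift [-0.44600126  1.74015084]
top (array([276.11635007, 126.72896879]), np.int32(48)) (array([276.55891016, 128.01656848]), np.int32(46)) shift [0.44256009 1.28759969]
head bbox [  228   133   182   155 25689]
pitch deg 8.825600048626365 dz 0.00310532653126978 [-1.98951966e-13  1.13686838e-13]
```

Both views show the pin moved about 13.7 mm of its 14 mm, so it is fully down. The mallet is pitched 9° head-up in the grip, so I'll level it by tilting the tool -9° and carry it back to its old place.

```bash
python3 - <<'E'
from p import *
my=-22;R=tilt(-9,my)
g=np.array([.4615,.387,0])+Ro.from_euler('z',my,degrees=True).apply([-.05,0,.0375+.06])
M=at(g,R);A=cur();print(A[:3,3],M[:3,3]);step(A,M,14)
E
```

```text
[0.58433771 0.23147697 0.16743805] [0.41238498 0.40684376 0.07873392]
14 xyz [-1.61, -0.58, 0.75] turn [-0.05, -0.65, -0.57]
```

drive_tool([
  {"xyz":[-1.61,-0.58,0.75],"turn":[-0.05,-0.65,-0.57],"fingers":0},
  {"xyz":[-1.61,-0.58,0.75],"turn":[-0.05,-0.65,-0.57],"fingers":0},
  {"xyz":[-1.61,-0.58,0.75],"turn":[-0.05,-0.65,-0.57],"fingers":0},
  {"xyz":[-1.61,-0.58,0.75],"turn":[-0.05,-0.65,-0.57],"fingers":0},
  {"xyz":[-1.61,-0.58,0.75],"turn":[-0.05,-0.65,-0.57],"fingers":0},
  {"xyz":[-1.61,-0.58,0.75],"turn":[-0.05,-0.65,-0.57],"fingers":0},
  {"xyz":[-1.61,-0.58,0.75],"turn":[-0.05,-0.65,-0.57],"fingers":0},
])

```text
time: 20.52
eef_pos: [0.5018, 0.3226, 0.1185]
orientation: [179.9, 4.6, -25.9]
ft_force: [0.0, -0.6, -5.1]
opening: 0.0174
```

drive_tool([
  {"xyz":[-1.61,-0.58,0.75],"turn":[-0.05,-0.65,-0.57],"fingers":0},
  {"xyz":[-1.61,-0.58,0.75],"turn":[-0.05,-0.65,-0.57],"fingers":0},
  {"xyz":[-1.61,-0.58,0.75],"turn":[-0.05,-0.65,-0.57],"fingers":0},
  {"xyz":[-1.61,-0.58,0.75],"turn":[-0.05,-0.65,-0.57],"fingers":0},
  {"xyz":[-1.61,-0.58,0.75],"turn":[-0.05,-0.65,-0.57],"fingers":0},
  {"xyz":[-1.61,-0.58,0.75],"turn":[-0.05,-0.65,-0.57],"fingers":0},
  {"xyz":[-1.61,-0.58,0.75],"turn":[-0.05,-0.65,-0.57],"fingers":0},
  {"xyz":[0,0,0],"turn":[0,0,0],"fingers":0},
])

```text
time: 21.52
eef_pos: [0.4107, 0.4077, 0.079]
orientation: [180.0, 9.1, -21.9]
ft_force: [0.2, -0.5, -3.8]
opening: 0.0174
```

drive_tool([
  {"xyz":[0.16,0,0.99],"turn":[0,0,0],"fingers":0},
  {"xyz":[0.24,0,1.48],"turn":[0,0,0],"fingers":0},
  {"xyz":[0.24,0,1.48],"turn":[0,0,0],"fingers":0},
  {"xyz":[0.13,0,0.79],"turn":[0,0,0],"fingers":0},
  {"xyz":[0.08,0,0.5],"turn":[0,0,0],"fingers":0},
  {"xyz":[0.05,0,0.3],"turn":[0,0,0],"fingers":0},
  {"xyz":[0,0,0],"turn":[0,0,0],"fingers":0},
])

```text
time: 22.4
eef_pos: [0.4122, 0.4071, 0.0235]
orientation: [-180.0, 9.0, -21.9]
ft_force: [-0.2, -1.0, -3.2]
opening: 0.0175
```

drive_tool([
  {"xyz":[0.03,0,0.2],"turn":[0,0,0],"fingers":0},
  {"xyz":[0.03,0,0.2],"turn":[0,0,0],"fingers":0},
  {"xyz":[0,0,0],"turn":[0,0,0],"fingers":0},
])

```text
time: 22.78
eef_pos: [0.4113, 0.4075, 0.0199]
orientation: [-179.9, 9.1, -21.9]
ft_force: [-5.3, 0.7, 4.1]
opening: 0.0177
```

Contact is felt at about 8 N. I'll release gently and retreat straight up.

drive_tool([
  {"xyz":[-0.02,0,-0.1],"turn":[0,0,0],"fingers":0},
  {"xyz":[0,0,0],"turn":[0,0,0],"fingers":2.5},
  {"xyz":[0,0,0],"turn":[0,0,0],"fingers":5},
  {"xyz":[0,0,0],"turn":[0,0,0],"fingers":8.5},
  {"xyz":[0,0,0],"turn":[0,0,0],"fingers":8.5},
  {"xyz":[0,0,0],"turn":[0,0,0],"fingers":8.5},
  {"xyz":[0,0,0],"turn":[0,0,0],"fingers":8.5},
  {"xyz":[0,0,0],"turn":[0,0,0],"fingers":8.5},
])

```text
time: 23.78
eef_pos: [0.4118, 0.407, 0.0202]
orientation: [-180.0, 9.1, -21.9]
ft_force: [0.8, 0.0, 0.1]
opening: 0.0827
```

drive_tool([
  {"xyz":[-0.16,0,-1],"turn":[0,0,0],"fingers":8.5},
  {"xyz":[-0.5,0,-2],"turn":[0,0,0],"fingers":8.5},
  {"xyz":[-0.5,0,-2],"turn":[0,0,0],"fingers":8.5},
  {"xyz":[-0.5,0,-2],"turn":[0,0,0],"fingers":8.5},
  {"xyz":[-0.5,0,-2],"turn":[0,0,0],"fingers":8.5},
  {"xyz":[-0.5,0,-2],"turn":[0,0,0],"fingers":8.5},
  {"xyz":[-0.5,0,-2],"turn":[0,0,0],"fingers":8.5},
  {"xyz":[-0.5,0,-2],"turn":[0,0,0],"fingers":8.5},
  {"xyz":[0,0,0],"turn":[0,0,0],"fingers":8.5},
])

```text
time: 24.9
eef_pos: [0.4006, 0.412, 0.1759]
orientation: [-179.8, 8.9, -21.9]
ft_force: [0.2, -0.5, -0.1]
opening: 0.085
```

```bash
python3 - <<'E'
from p import *
s=snap('scene','s9.png')
E
```

```text
(no output)
```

The picture limit is reached, so I'll do the last check numerically.

```bash
python3 - <<'E'
from p import *
s=load('scene');f0=cv2.imread('pics/scene0.png')
for nm,f in(('start',f0),('now',s['frame'])):
    m=np.zeros(f.shape[:2],np.uint8);x,y=map(int,proj(s,[.4615,.387,.075])[0])
    m[y-25:y+25,x-25:x+25]=(f[y-25:y+25,x-25:x+25].min(2)>185)
    n,l,st,ce=cv2.connectedComponentsWithStats(m)
    if n>1:
        k=1+np.argmax(st[1:,4]);c=max(cv2.findContours((l==k).astype(np.uint8),0,1)[0],key=len)
        r=cv2.boxPoints(cv2.minAreaRect(c));q=np.array([plane(s,p,.075)[:2] for p in r])
        print(nm,st[k],'centre',q.mean(0).round(3),'sides',np.linalg.norm(np.diff(q,axis=0),axis=1).round(3))
    b=(f[...,0].astype(int)-f[...,2]>80)[200:260,140:200];yy,xx=np.nonzero(b);print('spray blue',len(xx),xx.mean(),yy.mean())
d=np.abs(s['frame'].astype(int)-np.array(cv2.imread('pics/scene0.png')).astype(int)).max(2);print('light bar diff',(d[215:265,170:325]>40).sum())
E
```

```text
start [462 257  20  21 250] centre [0.462 0.39 ] sides [0.044 0.043 0.043]
spray blue 360 32.419444444444444 35.611111111111114
now [461 255  21  21 247] centre [0.458 0.388] sides [0.043 0.043 0.043]
spray blue 357 32.34453781512605 35.61904761904762
light bar diff 9
```

The mallet stands upright at (0.458, 0.388), its top face is square at the 75 mm height, and the spray bottle and light bar haven't moved. Handing in.

```bash
python3 -c "
from workcell import robot
print(robot.hand_in())"
```

```text
the job is handed in; nothing more can be done
None
```

The job is done and handed in at about 25 s of robot time; handing in gives no verdict, so these are my own checks.

- **Carriage:** I gripped the handle with the tool tilted 33° and slid the carriage until about 35 N showed the stop. Two views then showed the plate flush against the latch block with the pin still up. It still looked flush when I checked it after the knock.
- **Pin:** I drove it down with the mallet to about 18 N. Comparing before and after in two views, it moved about 13.6 to 13.8 mm of its 14 mm.
- **Mallet:** It slipped about 9° head-up in the grip under load. I levelled it with the tool, set it down at about 8 N contact and released it. Its top face then measured 43 mm square at the 75 mm height, centred at (0.458, 0.388), so it stands upright and clear of the stand.
- **Spray bottle, light bar and find:** The spray bottle and light bar have not moved from the first image. I saw no contact with the find.

The travel I felt was 109 mm against 114 mm estimated from the images. I put this down to measurement error, because both the force and the views showed the carriage home. The last check was numeric only: I had used all 12 pictures, and the first two moves were refused for missing fields, which wasted one of them.

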